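# Potted succulents to their matching saucers

## Robot

A 6-joint arm with a two-finger parallel gripper is mounted at the origin on the work surface. World frame = base frame: x ahead of the robot, y to its left, z up, the work surface at z = 0. Lengths are in m, angles in rad, forces in N, time in s.
With the tool pointing down it reaches from about 0.35 to 0.975 m from the base axis. Payload 4.9 kg.
Tool frame: the origin (TCP) lies at the very end of the fingers, on their centre line; the grasp point (between the pads) lies 19 mm behind it (ctrl.grasp_offset is the distance from the TCP to the grasp point, in m); z points along the fingers, y is the line along which they close (so a half turn about z gives the same grasp; the last joint's range is limited). The gripper opens to 85 mm and grips with 20 to 120 N. Pads are 22 mm wide; open, the fingers measure 114 mm over their backs; the gripper's body (76 mm by 85 mm) begins 54 mm behind the grasp point. The pads swing forward as they close: fully open they stand 13 mm farther back than shut.
Start: joints at [1.153, 0.053, 1.613, -0, 1.476, -0.119], TCP at [0.184, 0.597, 0.231] pointing down, gripper open.
Joint ranges: [-3.01, 3.01], [-1.01, 2.22], [0.06, 2.58], [-1.02, 4.17], [0.09, 2.62], [-3.14, 3.14]. Speed limits (rad/s): [2.57, 2.57, 3.14, 3.14, 3.14, 3.14].

## Interface

Orientations are given as a rotation vector (axis times angle).
In Python, from station import ctrl, optics gives the robot as it stands.
- The arm moves only by the shell command python3 -m handwheel 'ROWS' [OPENING] [FORCE]. ROWS is JSON, a list of rows, each an object of numbers: "tx", "ty", "tz": the shift along the tool's x, y, z in mm; "roll": the turn about the tool's z in rad. A call has 1 to 12 rows; each row shifts and turns the commanded pose from where the row before left it, along the tool's axes as they then stand; what a row does not reach is not made up. A row lasts 1/12 s, in which the tool goes at most 41.7 mm and 7.16 degrees, less where a joint would pass 70% of its speed; a pose out of reach is approached as far as the arm can. A call with a gripper value outside its range is refused whole. OPENING is the finger opening in mm, from 0 to 85.4, set as the call begins (- or left out, the last holds). The fingers move at their own pace and stop on an object; FORCE is the grip in N (left out, the last holds). Time passes only in rows, so rows that do not move let the fingers close. It gives the time, the measured TCP pose, the force, the opening and the grip force at its end, in the units of the state.
- ctrl.get_obs(): the state, without advancing time (a new reading comes with each control period).
- optics.get_image(name): name is "side" or "top"; returns (picture, depth): 480x640x3 uint8, red, green, blue; 480x640 float32, m along the optical axis (not along the pixel's ray), 0 where there is no reading.
- optics.camera_params(name): a dict with "mtx" (3x3 intrinsics, pixels), "extrinsics" (4x4, takes a point from camera to world coordinates). Camera axes: x right, y down, z forward; pixel columns grow to the right and rows downward; lengths in m; the calibration is good to about 2 mm. A picture is of the moment at which its call begins. camera_params takes no time and is no camera call.
- ctrl.finish_job(): hands the job in; it is judged then, once.
The state is a dict: "t": time; "q": joint angles; "dq": joint speeds; "effort": joint torques, N m; "tool_pos": TCP position; "tool_rot": TCP orientation; "contact_force": force on the tool from outside, world axes, zero at the start; "wrist_torque": the same for the moment, N m; "opening": finger opening in m; "grip_force": force on a finger pad.
Only numpy, scipy, OpenCV 4.12 (cv2) and the standard library are available. Lean on these libraries where they do the work, as an engineer would, in place of code of your own. Each camera call takes 0.05 s, during which the arm holds its last target. There are 200 camera calls.

## Task

Move the four little potted plants from the table up onto the oak ledge, each to the middle of the saucer that matches its pot: mosaic on mosaic, terracotta on terracotta, white on white, black on black. Set each one down standing upright and flat on its saucer's floor, without dropping or tipping any, and leave the candle and the brass sculpture where they are.

Things in the scene. Friction and masses are not known exactly. Their poses are not given: they have to be found in the camera images.
- pot_teal: Loose mosaic pot, teal with cream and purple tile chips, holding a dark green pointed succulent (rigid), 0.15-0.31 kg. Round: foot 46 mm diameter up to 35 mm high, then a straight collar 54 mm diameter from 35 to 60 mm high (grip here, any yaw); the plant stays within 21 mm of the axis, top at most 84 mm high. Origin: centre of the underside, z up.
- pot_clay: Loose plain terracotta orange-brown pot, holding a light green round-leaved succulent (rigid), 0.15-0.31 kg. Round: foot 46 mm diameter up to 35 mm high, then a straight collar 54 mm diameter from 35 to 60 mm high (grip here, any yaw); the plant stays within 21 mm of the axis, top at most 84 mm high. Origin: centre of the underside, z up.
- pot_white: Loose plain white pot, holding a ball of bright green grass (rigid), 0.15-0.31 kg. Round: foot 46 mm diameter up to 35 mm high, then a straight collar 54 mm diameter from 35 to 60 mm high (grip here, any yaw); the plant stays within 21 mm of the axis, top at most 84 mm high. Origin: centre of the underside, z up.
- pot_black: Loose plain charcoal-black pot, holding a spiky grey-green plant (rigid), 0.15-0.31 kg. Round: foot 46 mm diameter up to 35 mm high, then a straight collar 54 mm diameter from 35 to 60 mm high (grip here, any yaw); the plant stays within 21 mm of the axis, top at most 84 mm high. Origin: centre of the underside, z up.
- saucer_teal: Fixed saucer, teal with a ring of cream and purple chips on its floor, 84 mm across, 9 mm high; inside floor 5 mm above its origin, 68 mm across. Origin: centre of the underside, z up, y along the oak ledge on which four saucers stand in a row 113 mm or more apart. The ledge is fixed, 110 x 560 mm, floor 12 mm above the table; lips 10 mm thick, 24 (near) and 30 mm (far) above the table.
- saucer_clay: Fixed saucer, plain terracotta orange-brown, 84 mm across, 9 mm high; inside floor 5 mm above its origin, 68 mm across. Origin: centre of the underside, z up, y along the oak ledge on which four saucers stand in a row 113 mm or more apart. The ledge is fixed, 110 x 560 mm, floor 12 mm above the table; lips 10 mm thick, 24 (near) and 30 mm (far) above the table.
- saucer_white: Fixed saucer, plain white, 84 mm across, 9 mm high; inside floor 5 mm above its origin, 68 mm across. Origin: centre of the underside, z up, y along the oak ledge on which four saucers stand in a row 113 mm or more apart. The ledge is fixed, 110 x 560 mm, floor 12 mm above the table; lips 10 mm thick, 24 (near) and 30 mm (far) above the table.
- saucer_black: Fixed saucer, plain charcoal-black, 84 mm across, 9 mm high; inside floor 5 mm above its origin, 68 mm across. Origin: centre of the underside, z up, y along the oak ledge on which four saucers stand in a row 113 mm or more apart. The ledge is fixed, 110 x 560 mm, floor 12 mm above the table; lips 10 mm thick, 24 (near) and 30 mm (far) above the table.
- sculpture: Bystander: loose brass wire loop sculpture on a 60 x 100 mm slate foot, 103 mm tall, on the table at the right of the pots. Origin: centre of the underside.
- candle: Bystander: loose candle in an amber glass, 68 mm diameter, 65 mm high, on the table at the left of the pots. Origin: centre of the underside.

How it is judged:
By the outcome, as a careful person would: the job done as asked, in the order asked, and still so for the second after the job is handed in, with the robot touching nothing.
It also fails if it takes over 99 s, if anything falls off the work surface, if the arm or the gripper's body presses on something with over 40 N, if the wrist force passes 120 N, or if a joint passes its speed limit or range.

## Working session

There is one attempt and no reset: what is moved stays moved. The work goes in short steps, Python scripts to look and compute and a shell command to move; the robot and the scene stay as the last step left them, time stands still between calls to the robot, and variables do not carry over. Pictures are saved under pics/ and viewed, at most 14 in all, crops included, and the job is handed in when it is done.

```bash
mkdir -p pics; python3 - <<'E'
from station import ctrl, optics
import cv2,numpy as np
for n in("top","side"):
    p,d=optics.get_image(n); cv2.imwrite(f"pics/{n}0.png",p[:,:,::-1]); np.savez(f"{n}0.npz",p=p,d=d)
    c=optics.camera_params(n); print(n,np.round(c["mtx"],1).tolist(),np.round(c["extrinsics"],3).tolist())
print(ctrl.get_obs(),ctrl.grasp_offset)
E
```

```text
top [[498.1, 0.0, 321.8], [0.0, 498.1, 243.4], [0.0, 0.0, 1.0]] [[-0.009, -0.981, 0.196, 0.335], [-1.0, 0.009, -0.003, 0.004], [0.001, -0.196, -0.981, 1.184], [0.0, 0.0, 0.0, 1.0]]
side [[580.3, 0.0, 310.6], [0.0, 580.3, 241.1], [0.0, 0.0, 1.0]] [[0.983, -0.071, 0.169, 0.381], [-0.182, -0.482, 0.857, -0.922], [0.021, -0.873, -0.486, 0.575], [0.0, 0.0, 0.0, 1.0]]
{'t': 0.1, 'q': array([ 1.15298401e+00,  5.33325179e-02,  1.61416931e+00,  1.62743019e-05,
        1.47599521e+00, -1.19000368e-01]), 'dq': array([-0.00110482, -0.00094293, -0.00182968, -0.00053341,  0.00101282,
       -0.00021554]), 'effort': array([-7.00432101e-04, -3.94902921e+01, -3.71363175e+01, -1.81320825e-04,
        3.95269773e-03, -2.93698761e-06]), 'tool_pos': array([0.18375427, 0.59678352, 0.23015258]), 'tool_rot': array([-4.67553147e-01, -3.10607777e+00,  2.87706630e-03]), 'contact_force': array([0.56752298, 1.29339071, 0.55414185]), 'wrist_torque': array([ 0.0214141 ,  0.02867734, -0.00127055]), 'grip_force': 0.0, 'opening': 0.08494723428780881} 0.0187
```

View pics/top0.png

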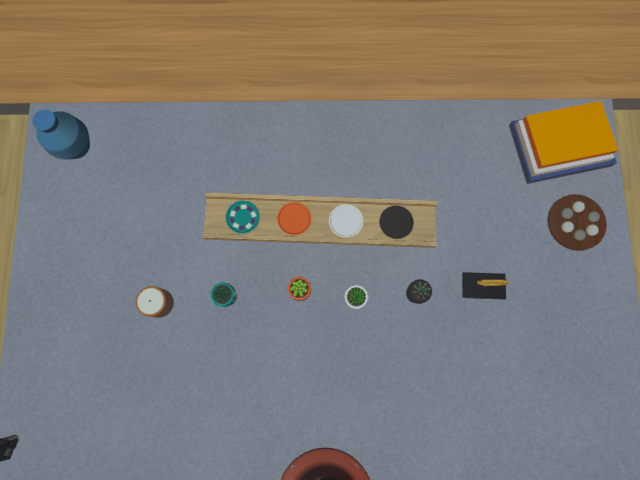

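View pics/side0.png

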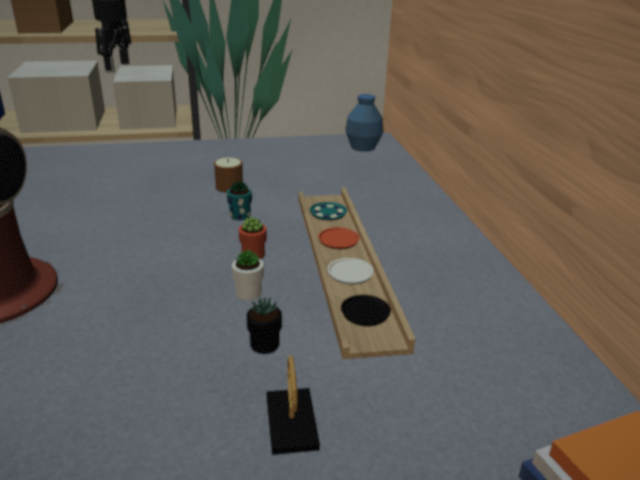

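The pictures show the teal, clay, white and black saucers in the top view at (243,217), (294,218), (346,221) and (397,222). The pots are at (223,294), (299,289), (356,297) and (419,292), the candle at (151,301) and the sculpture at (485,286). The gripper is off at the lower left.

```bash
cat > m.py <<'E'
import numpy as np,cv2
from station import optics
def cloud(n,d):
    c=optics.camera_params(n);K=c["mtx"];T=c["extrinsics"]
    v,u=np.mgrid[:480,:640]
    P=np.stack([(u-K[0,2])/K[0,0]*d,(v-K[1,2])/K[1,1]*d,d],-1)@T[:3,:3].T+T[:3,3]
    P[d<=0]=np.nan
    return P
def ray(n,u,v,z):
    c=optics.camera_params(n);K=c["mtx"];T=c["extrinsics"]
    r=T[:3,:3]@[(u-K[0,2])/K[0,0],(v-K[1,2])/K[1,1],1]
    return T[:3,3]+r*(z-T[2,3])/r[2]
pots=dict(teal=(223,294),clay=(299,289),white=(356,297),black=(419,292))
sau=dict(teal=(243,217),clay=(294,218),white=(346,221),black=(397,222))
E
python3 - <<'E'
from m import *
C={n:cloud(n,np.load(n+"0.npz")["d"]) for n in("top","side")}
def show(name,px,zc,lo,hi,R):
    c=ray("top",*px,zc)[:2]
    print(name,"ray",c.round(4))
    for n in C:
        P=C[n].reshape(-1,3); P=P[np.isfinite(P).all(1)]
        m=(np.hypot(*(P[:,:2]-c).T)<R+.02)&(P[:,2]>lo)&(P[:,2]<hi)
        Q=P[m]
        if len(Q)<10: print(n,len(Q));continue
        (x,y),r=cv2.minEnclosingCircle(Q[:,:2].astype(np.float32))
        print("  ",n,len(Q),"encl",round(x,4),round(y,4),round(r,4),"mean",Q.mean(0).round(4),"zpct",np.percentile(Q[:,2],[5,50,95,100]).round(4))
for k in pots: show("pot "+k,pots[k],.06,.045,.07,.027)
for k in sau: show("saucer "+k,sau[k],.017,.0155,.0235,.03)
show("candle",(151,301),.065,.03,.09,.034); show("sculpt",(485,286),.01,.005,.15,.06)
P=C["top"]; print("table z",P[340:420:40,100:600:100,2].round(4))
# colour masks of saucers in top, via image plane
im=np.load("top0.npz")["p"]; T=C["top"]
for k,(u,v) in sau.items():
    hsv=cv2.cvtColor(im,cv2.COLOR_RGB2HSV).astype(int)
    w=hsv[v-22:v+22,u-24:u+24]
    oak=(abs(w[...,0]-17)<7)&(w[...,1]>60)&(w[...,1]<170)&(w[...,2]>90)
    m=(~oak).astype(np.uint8)
    n,l,s,c=cv2.connectedComponentsWithStats(m,connectivity=4); i=l[22,24]
    s=s[i]; cu,cv_=u-24+s[0]+(s[2]-1)/2, v-22+s[1]+(s[3]-1)/2
    print(k,s,"bbox ctr",ray("top",cu,cv_,.02).round(4),"centroid",ray("top",u-24+c[i][0],v-22+c[i][1],.02).round(4))
E
```

```text
pot teal ray [0.4451 0.2243]
   top 336 encl 0.4449 0.2272 0.0277 mean [0.4432 0.224  0.06  ] zpct [0.0515 0.0599 0.0683 0.07  ]
   side 333 encl 0.4457 0.224 0.0275 mean [0.446  0.2141 0.0571] zpct [0.0467 0.0574 0.0685 0.0699]
pot clay ray [0.4548 0.053 ]
   top 313 encl 0.4573 0.0537 0.027 mean [0.4553 0.0529 0.0608] zpct [0.0552 0.0601 0.0687 0.0697]
   side 414 encl 0.4571 0.0506 0.0282 mean [0.4575 0.0394 0.0577] zpct [0.0474 0.0581 0.0681 0.0699]
pot white ray [ 0.4356 -0.0753]
   top 332 encl 0.4364 -0.0745 0.0269 mean [ 0.4355 -0.0734  0.0604] zpct [0.0559 0.0598 0.0678 0.0697]
   side 553 encl 0.4374 -0.0774 0.0282 mean [ 0.4375 -0.0873  0.0576] zpct [0.0469 0.0582 0.0685 0.07  ]
pot black ray [ 0.4456 -0.2178]
   top 365 encl 0.4483 -0.2196 0.0274 mean [ 0.4469 -0.2173  0.0599] zpct [0.0547 0.0601 0.0655 0.0699]
   side 750 encl 0.4489 -0.2212 0.028 mean [ 0.4489 -0.2312  0.0572] zpct [0.0471 0.0583 0.0675 0.0699]
saucer teal ray [0.6347 0.19  ]
   top 706 encl 0.6343 0.1899 0.0497 mean [0.6352 0.192  0.0183] zpct [0.0158 0.0181 0.0218 0.0234]
   side 362 encl 0.6349 0.19 
[... 1031 characters left out ...]
 0.4632 -0.3844]
   top 1115 encl 0.4545 -0.3949 0.0765 mean [ 0.4632 -0.3783  0.0208] zpct [0.0075 0.0121 0.0892 0.1032]
   side 3103 encl 0.4665 -0.3822 0.0581 mean [ 0.4655 -0.3898  0.0195] zpct [0.0085 0.0108 0.0862 0.1018]
table z [[-0.0017  0.0002  0.0004  0.002   0.0034]
 [-0.0005 -0.0012  0.0014  0.0004  0.0018]]
teal [  6   5  36  34 958] bbox ctr [0.6351 0.1907 0.02  ] centroid [0.6348 0.1914 0.02  ]
clay [  7   6  34  33 859] bbox ctr [0.6303 0.0679 0.02  ] centroid [0.6301 0.0673 0.02  ]
white [  6   5  36  34 952] bbox ctr [ 0.623  -0.0571  0.02  ] centroid [ 0.6232 -0.0575  0.02  ]
black [  7   6  33  33 872] bbox ctr [ 0.6182 -0.1784  0.02  ] centroid [ 0.6189 -0.1785  0.02  ]
```

Each saucer centre agrees across methods to about 3 mm, and the row is straight with a spacing of about 123 mm. The pot rims come out at radius 27 mm and height 60 mm, as specified. My plan is to turn the tool so that y lines up with world y, with tool x = −world x and tool z = down, then work through teal, clay, white and black.

```bash
python3 -m handwheel '[{"roll":-0.1},{"roll":-0.1},{"roll":-0.098},{"tx":-17,"ty":-25},{"tx":-17,"ty":-25},{"tx":-17,"ty":-25},{"tx":-17,"ty":-25},{"tx":-17,"ty":-25},{"tx":-17,"ty":-25},{"tx":-17,"ty":-25},{"tx":-17,"ty":-25},{}]' 80 50
cat > w.py <<'E'
import sys,numpy as np
from station import ctrl
from scipy.spatial.transform import Rotation as R
o=ctrl.get_obs();M=R.from_rotvec(o["tool_rot"])
t=np.array([float(a) for a in sys.argv[1:4]])
print("t",round(o["t"],2),"pos",o["tool_pos"].round(4),"yaw of y err deg",round(np.degrees(np.arctan2(-M.as_matrix()[0,1],M.as_matrix()[1,1])),2),"tilt",M.as_matrix()[:,2].round(3),"F",o["contact_force"].round(1),"open",round(o["opening"],4),"grip",round(float(o["grip_force"]),1))
print("shift mm to target",(M.inv().apply(t-o["tool_pos"])*1000).round(1))
E
python3 w.py .445 .2245 .024
```

```text
t 0.1 pos [0.1838 0.5968 0.2302] yaw of y err deg -17.12 tilt [-0.001 -0.002 -1.   ] F [0.6 1.3 0.6] open 0.0849 grip 0.0
shift mm to target [-359.3 -278.5  206.6]$[0]: bad value
```

```bash
python3 -m handwheel '[{"tx":0,"ty":0,"tz":0,"roll":-0.1},{"tx":0,"ty":0,"tz":0,"roll":-0.1},{"tx":0,"ty":0,"tz":0,"roll":-0.098},{"tx":-17,"ty":-25,"tz":0,"roll":0},{"tx":-17,"ty":-25,"tz":0,"roll":0},{"tx":-17,"ty":-25,"tz":0,"roll":0},{"tx":-17,"ty":-25,"tz":0,"roll":0},{"tx":-17,"ty":-25,"tz":0,"roll":0},{"tx":-17,"ty":-25,"tz":0,"roll":0},{"tx":-17,"ty":-25,"tz":0,"roll":0},{"tx":-17,"ty":-25,"tz":0,"roll":0},{"tx":0,"ty":0,"tz":0,"roll":0}]' 80 50
echo; python3 w.py .445 .2245 .024
```

```text
t: 1.1
tool_pos: [0.3218, 0.3938, 0.2308]
tool_rot: [0.009, 3.141, -0.003]
contact_force: [-1.1, -0.1, -0.9]
opening: 0.0799
grip_force: 0.0

t 1.1 pos [0.3218 0.3938 0.2308] yaw of y err deg -0.31 tilt [ 0.001 -0.002 -1.   ] F [-1.1 -0.1 -0.9] open 0.0799 grip 0.0
shift mm to target [-123.9 -168.2  207.2]
```

```bash
python3 -m handwheel '[{"tx":-20.6,"ty":-28,"tz":15,"roll":0},{"tx":-20.6,"ty":-28,"tz":15,"roll":0},{"tx":-20.6,"ty":-28,"tz":15,"roll":0},{"tx":-20.6,"ty":-28,"tz":15,"roll":0},{"tx":-20.6,"ty":-28,"tz":15,"roll":0},{"tx":-20.6,"ty":-28,"tz":15,"roll":0},{"tx":0,"ty":0,"tz":0,"roll":0},{"tx":0,"ty":0,"tz":0,"roll":0}]'
echo; python3 w.py .445 .2245 .024
```

```text
t: 1.77
tool_pos: [0.4429, 0.2279, 0.1397]
tool_rot: [-0.006, -3.138, 0.001]
contact_force: [1.0, 0.4, 0.7]
opening: 0.0799
grip_force: 0.0

t 1.77 pos [0.4429 0.2279 0.1397] yaw of y err deg -0.23 tilt [-0.003 -0.001 -1.   ] F [1.  0.4 0.7] open 0.0799 grip 0.0
shift mm to target [ -2.5  -3.3 115.7]
```

```bash
python3 -m handwheel '[{"tx":-2,"ty":-3,"tz":20,"roll":0},{"tx":0,"ty":0,"tz":24,"roll":0},{"tx":0,"ty":0,"tz":24,"roll":0},{"tx":0,"ty":0,"tz":24,"roll":0},{"tx":0,"ty":0,"tz":16,"roll":0},{"tx":0,"ty":0,"tz":8,"roll":0},{"tx":0,"ty":0,"tz":0,"roll":0},{"tx":0,"ty":0,"tz":0,"roll":0}]'
echo; python3 w.py .445 .2245 .024
python3 - <<'E'
from station import optics
import cv2
a=optics.get_image("top")[0][240:340,170:290,::-1];b=optics.get_image("side")[0][100:300,150:350,::-1]
cv2.imwrite("pics/g1.png",cv2.hconcat([cv2.resize(a,(480,400)),cv2.resize(b,(320,400))]))
E
```

```text
t: 2.43
tool_pos: [0.4454, 0.227, 0.026]
tool_rot: [-0.001, 3.141, 0.001]
contact_force: [-0.0, -0.1, -0.4]
opening: 0.0801
grip_force: 0.0

t 2.43 pos [0.4454 0.227  0.026 ] yaw of y err deg 0.02 tilt [ 0.001  0.    -1.   ] F [-0.  -0.1 -0.4] open 0.0801 grip 0.0
shift mm to target [ 0.4 -2.5  2. ]
```

View pics/g1.png

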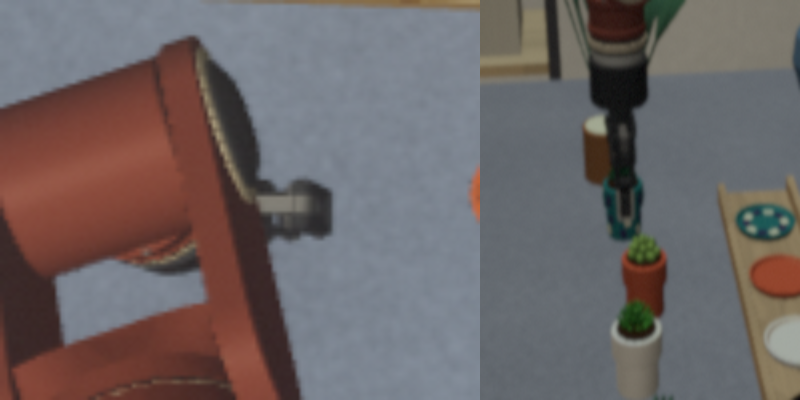

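The side crop shows the finger in front of the teal pot and centred on it, at about (625,200). I'll close on it now.

```bash
python3 -m handwheel '[{"tx":0,"ty":-2.5,"tz":1,"roll":0},{"tx":0,"ty":0,"tz":0,"roll":0},{"tx":0,"ty":0,"tz":0,"roll":0},{"tx":0,"ty":0,"tz":0,"roll":0},{"tx":0,"ty":0,"tz":0,"roll":0},{"tx":0,"ty":0,"tz":0,"roll":0},{"tx":0,"ty":0,"tz":0,"roll":0},{"tx":0,"ty":0,"tz":0,"roll":0},{"tx":0,"ty":0,"tz":0,"roll":0}]' 40 50
echo; python3 w.py .635 .191 .043
```

```text
t: 3.28
tool_pos: [0.4465, 0.224, 0.0259]
tool_rot: [0.002, 3.139, 0.002]
contact_force: [-0.3, 1.2, 6.3]
opening: 0.0528
grip_force: 52.7

t 3.28 pos [0.4465 0.224  0.0259] yaw of y err deg -0.06 tilt [ 0.002  0.001 -1.   ] F [-0.3  1.2  6.3] open 0.0528 grip 52.7
shift mm to target [-188.5  -32.8  -16.7]
```

```bash
python3 -m handwheel '[{"tx":0,"ty":0,"tz":-8,"roll":0},{"tx":0,"ty":0,"tz":-16,"roll":0},{"tx":0,"ty":0,"tz":-20,"roll":0},{"tx":0,"ty":0,"tz":-20,"roll":0},{"tx":0,"ty":0,"tz":-8,"roll":0},{"tx":-12,"ty":-2,"tz":0,"roll":0},{"tx":-24,"ty":-4,"tz":0,"roll":0},{"tx":-30,"ty":-6,"tz":0,"roll":0},{"tx":-30,"ty":-6,"tz":0,"roll":0},{"tx":-30,"ty":-6,"tz":0,"roll":0},{"tx":-30,"ty":-6,"tz":0,"roll":0},{"tx":-20,"ty":-3,"tz":0,"roll":0}]'
python3 -m handwheel '[{"tx":-12,"ty":0,"tz":0,"roll":0},{"tx":0,"ty":0,"tz":0,"roll":0},{"tx":0,"ty":0,"tz":0,"roll":0},{"tx":0,"ty":0,"tz":0,"roll":0}]'
echo; python3 w.py .635 .191 .043
python3 - <<'E'
from m import *
d={}
for n in("top","side"):
    p,dd=optics.get_image(n); d[n]=p[:,:,::-1]
    P=cloud(n,dd).reshape(-1,3); h=cv2.cvtColor(p,cv2.COLOR_RGB2HSV).reshape(-1,3).astype(int)
    m=(abs(h[:,0]-90)<12)&(h[:,1]>110)&(np.hypot(P[:,0]-.635,P[:,1]-.19)<.06)&(P[:,2]>.05)&(P[:,2]<.13)
    print(n,m.sum(),P[m].min(0).round(4) if m.any() else 0,P[m].max(0).round(4) if m.any() else 0)
a=d["top"][150:270,160:320];b=d["side"][100:300,200:440]
cv2.imwrite("pics/t1.png",cv2.hconcat([cv2.resize(a,(400,300)),cv2.resize(b,(360,300))]))
E
```

```text
t: 4.28
tool_pos: [0.623, 0.1892, 0.0953]
tool_rot: [-0.003, -3.141, 0.001]
contact_force: [-0.2, 0.1, -1.4]
opening: 0.0532
grip_force: 52.8
t: 4.62
tool_pos: [0.6319, 0.1904, 0.0953]
tool_rot: [-0.001, -3.139, 0.001]
contact_force: [-0.2, -0.6, -1.0]
opening: 0.0527
grip_force: 52.8

t 4.62 pos [0.6319 0.1904 0.0953] yaw of y err deg -0.03 tilt [-0.002 -0.    -1.   ] F [-0.2 -0.6 -1. ] open 0.0527 grip 52.8
shift mm to target [-3.2  0.6 52.3]
top 0 0 0
side 224 [0.6068 0.1614 0.0722] [0.6531 0.1981 0.1297]
```

View pics/t1.png

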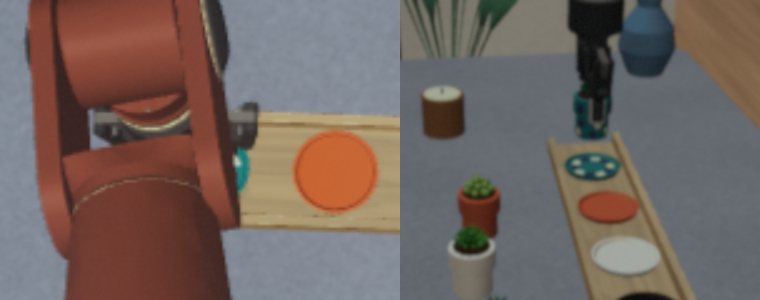

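The teal pot hangs upright above the saucer (side crop, about (592,110)).

```bash
python3 -m handwheel '[{"tx":-4,"ty":0.5,"tz":8,"roll":0},{"tx":0,"ty":0,"tz":14,"roll":0},{"tx":0,"ty":0,"tz":12,"roll":0},{"tx":0,"ty":0,"tz":8,"roll":0},{"tx":0,"ty":0,"tz":5,"roll":0},{"tx":0,"ty":0,"tz":2,"roll":0},{"tx":0,"ty":0,"tz":0,"roll":0},{"tx":0,"ty":0,"tz":0,"roll":0},{"tx":0,"ty":0,"tz":0,"roll":0}]'
echo; python3 w.py .6365 .191 .043
```

```text
t: 5.47
tool_pos: [0.6379, 0.191, 0.0481]
tool_rot: [0.001, 3.14, 0.0]
contact_force: [0.3, 0.7, -1.7]
opening: 0.0528
grip_force: 52.8

t 5.47 pos [0.6379 0.191  0.0481] yaw of y err deg -0.05 tilt [ 0.001  0.    -1.   ] F [ 0.3  0.7 -1.7] open 0.0528 grip 52.8
shift mm to target [ 1.4 -0.   5.1]
```

```bash
python3 -m handwheel '[{"tx":0.5,"ty":0,"tz":1.5,"roll":0},{"tx":0,"ty":0,"tz":1,"roll":0},{"tx":0,"ty":0,"tz":1,"roll":0},{"tx":0,"ty":0,"tz":0,"roll":0},{"tx":0,"ty":0,"tz":0,"roll":0}]'
python3 -m handwheel '[{"tx":0,"ty":0,"tz":1,"roll":0},{"tx":0,"ty":0,"tz":0,"roll":0},{"tx":0,"ty":0,"tz":0,"roll":0}]'
```

```text
t: 5.88
tool_pos: [0.6367, 0.1909, 0.0437]
tool_rot: [-0.001, -3.141, 0.0]
contact_force: [-0.2, -0.1, -2.0]
opening: 0.053
grip_force: 52.8
t: 6.13
tool_pos: [0.6369, 0.191, 0.043]
tool_rot: [0.001, 3.141, 0.0]
contact_force: [0.6, -0.2, -1.6]
opening: 0.0527
grip_force: 53.0
```

```bash
python3 -m handwheel '[{"tx":0,"ty":0,"tz":1,"roll":0},{"tx":0,"ty":0,"tz":0,"roll":0},{"tx":0,"ty":0,"tz":0,"roll":0}]'
python3 -m handwheel '[{"tx":0,"ty":0,"tz":1,"roll":0},{"tx":0,"ty":0,"tz":0,"roll":0},{"tx":0,"ty":0,"tz":0,"roll":0}]'
```

```text
t: 6.38
tool_pos: [0.637, 0.191, 0.043]
tool_rot: [0.001, 3.141, -0.0]
contact_force: [-3.2, -1.0, 5.7]
opening: 0.0527
grip_force: 53.3
t: 6.63
tool_pos: [0.6372, 0.191, 0.043]
tool_rot: [0.001, 3.141, -0.0]
contact_force: [-6.3, -1.0, 10.7]
opening: 0.0528
grip_force: 53.9
```

Contact: seated at TCP z = 0.043, as expected (17 + 26 mm). I'll ease the preload, open and retreat.

```bash
python3 -m handwheel '[{"tx":0,"ty":0,"tz":-1.5,"roll":0},{"tx":0,"ty":0,"tz":0,"roll":0}]' 
python3 -m handwheel '[{"tx":0,"ty":0,"tz":0,"roll":0},{"tx":0,"ty":0,"tz":0,"roll":0},{"tx":0,"ty":0,"tz":0,"roll":0},{"tx":0,"ty":0,"tz":0,"roll":0},{"tx":0,"ty":0,"tz":-5,"roll":0},{"tx":0,"ty":0,"tz":-15,"roll":0},{"tx":0,"ty":0,"tz":-25,"roll":0},{"tx":0,"ty":0,"tz":-25,"roll":0},{"tx":0,"ty":0,"tz":-25,"roll":0},{"tx":0,"ty":0,"tz":-5,"roll":0}]' 80
echo;python3 w.py .458 .0525 .14
```

```text
t: 6.8
tool_pos: [0.6372, 0.191, 0.0429]
tool_rot: [0.001, 3.14, 0.0]
contact_force: [-1.1, 0.0, 4.1]
opening: 0.053
grip_force: 53.4
t: 7.63
tool_pos: [0.6401, 0.1916, 0.15]
tool_rot: [0.001, 3.131, 0.003]
contact_force: [0.2, 0.1, 1.5]
opening: 0.0801
grip_force: 0.0

t 7.63 pos [0.6401 0.1916 0.15  ] yaw of y err deg -0.04 tilt [ 0.01   0.002 -1.   ] F [0.2 0.1 1.5] open 0.0801 grip 0.0
shift mm to target [ 182.1 -139.2    7.8]
```

```bash
python3 -m handwheel '[{"tx":22.6,"ty":-17.3,"tz":0,"roll":0},{"tx":22.6,"ty":-17.3,"tz":0,"roll":0},{"tx":22.6,"ty":-17.3,"tz":0,"roll":0},{"tx":22.6,"ty":-17.3,"tz":0,"roll":0},{"tx":22.6,"ty":-17.3,"tz":0,"roll":0},{"tx":22.6,"ty":-17.3,"tz":0,"roll":0},{"tx":22.6,"ty":-17.3,"tz":0,"roll":0},{"tx":22.6,"ty":-17.3,"tz":0,"roll":0},{"tx":0,"ty":0,"tz":0,"roll":0},{"tx":0,"ty":0,"tz":0,"roll":0},{"tx":0,"ty":0,"tz":0,"roll":0}]'
echo;python3 w.py .457 .0525 .025
python3 - <<'E'
from m import *
for n in("top","side"):
    p,dd=optics.get_image(n); P=cloud(n,dd).reshape(-1,3)
    if n=="side": cv2.imwrite("pics/p1.png",cv2.resize(p[140:340,200:440,::-1],(720,600)))
    Q=P[np.isfinite(P).all(1)]; m=(np.hypot(Q[:,0]-.635,Q[:,1]-.191)<.05)&(Q[:,2]>.062)&(Q[:,2]<.085)
    Q=Q[m]; (x,y),r=cv2.minEnclosingCircle(Q[:,:2].astype(np.float32)); print(n,len(Q),x,y,r,Q[:,2].max())
E
```

```text
t: 8.55
tool_pos: [0.4564, 0.0527, 0.1429]
tool_rot: [0.002, 3.14, 0.0]
contact_force: [-0.4, 0.5, 0.5]
opening: 0.0802
grip_force: 0.0

t 8.55 pos [0.4564 0.0527 0.1429] yaw of y err deg -0.06 tilt [ 0.002  0.    -1.   ] F [-0.4  0.5  0.5] open 0.0802 grip 0.0
shift mm to target [ -0.5  -0.3 117.9]
top 300 0.6356785893440247 0.18999166786670685 0.027886005118489265 0.08490761977219385
side 319 0.6363803148269653 0.1871502548456192 0.02840638905763626 0.08498309760123957
```

View pics/p1.png

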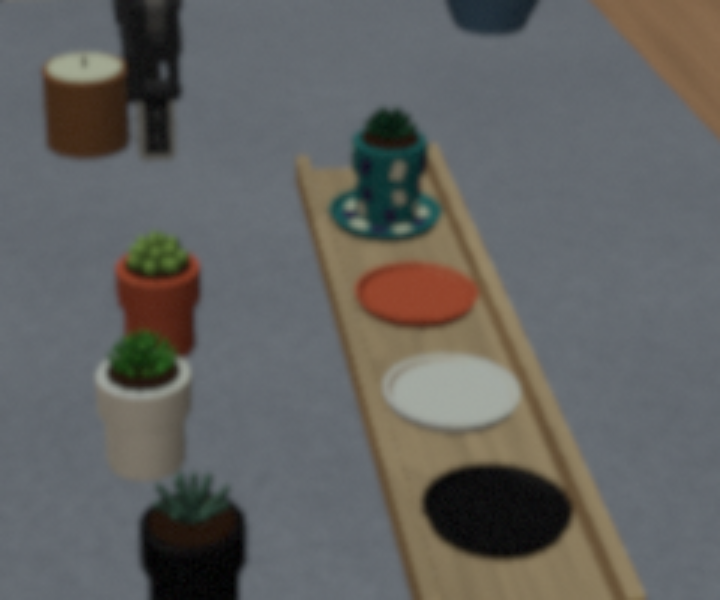

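The teal pot stands upright and centred in its saucer (crop, about (388,190)), measured 1 mm off. Next is clay.

```bash
python3 -m handwheel '[{"tx":-0.5,"ty":0,"tz":20,"roll":0},{"tx":0,"ty":0,"tz":24,"roll":0},{"tx":0,"ty":0,"tz":24,"roll":0},{"tx":0,"ty":0,"tz":24,"roll":0},{"tx":0,"ty":0,"tz":17,"roll":0},{"tx":0,"ty":0,"tz":8,"roll":0},{"tx":0,"ty":0,"tz":0,"roll":0},{"tx":0,"ty":0,"tz":0,"roll":0},{"tx":0,"ty":0,"tz":0,"roll":0}]'
python3 -m handwheel '[{"tx":0,"ty":0,"tz":0,"roll":0},{"tx":0,"ty":0,"tz":0,"roll":0},{"tx":0,"ty":0,"tz":0,"roll":0},{"tx":0,"ty":0,"tz":0,"roll":0},{"tx":0,"ty":0,"tz":0,"roll":0},{"tx":0,"ty":0,"tz":0,"roll":0},{"tx":0,"ty":0,"tz":0,"roll":0},{"tx":0,"ty":0,"tz":0,"roll":0}]' 40 50
echo;python3 w.py .631 .0676 .043
```

```text
t: 9.4
tool_pos: [0.4578, 0.0528, 0.0267]
tool_rot: [0.001, 3.139, -0.0]
contact_force: [0.6, -0.8, -0.3]
opening: 0.0799
grip_force: 0.0
t: 10.07
tool_pos: [0.4578, 0.0527, 0.0269]
tool_rot: [0.001, 3.139, 0.0]
contact_force: [-0.3, 1.0, 6.3]
opening: 0.0528
grip_force: 52.7

t 10.07 pos [0.4578 0.0527 0.0269] yaw of y err deg -0.05 tilt [ 0.003  0.    -1.   ] F [-0.3  1.   6.3] open 0.0528 grip 52.7
shift mm to target [-173.2   15.   -15.5]
```

```bash
python3 -m handwheel '[{"tx":0,"ty":0,"tz":-8,"roll":0},{"tx":0,"ty":0,"tz":-16,"roll":0},{"tx":0,"ty":0,"tz":-20,"roll":0},{"tx":0,"ty":0,"tz":-20,"roll":0},{"tx":0,"ty":0,"tz":-8,"roll":0},{"tx":-12,"ty":1,"tz":0,"roll":0},{"tx":-24,"ty":2,"tz":0,"roll":0},{"tx":-30,"ty":3,"tz":0,"roll":0},{"tx":-30,"ty":3,"tz":0,"roll":0},{"tx":-30,"ty":3,"tz":0,"roll":0},{"tx":-30,"ty":2,"tz":0,"roll":0},{"tx":-18,"ty":1,"tz":0,"roll":0}]'
python3 -m handwheel '[{"tx":0,"ty":0,"tz":0,"roll":0},{"tx":0,"ty":0,"tz":0,"roll":0},{"tx":0,"ty":0,"tz":0,"roll":0},{"tx":0,"ty":0,"tz":0,"roll":0},{"tx":0,"ty":0,"tz":0,"roll":0}]'
echo;python3 w.py .6315 .0676 .044
```

```text
t: 11.07
tool_pos: [0.6322, 0.0676, 0.0964]
tool_rot: [-0.001, -3.141, 0.0]
contact_force: [-0.1, -1.0, -1.7]
opening: 0.0529
grip_force: 52.8
t: 11.48
tool_pos: [0.6292, 0.0675, 0.097]
tool_rot: [-0.001, -3.141, 0.0]
contact_force: [-0.0, 0.7, -1.9]
opening: 0.053
grip_force: 52.8

t 11.48 pos [0.6292 0.0675 0.097 ] yaw of y err deg -0.05 tilt [-0.001 -0.    -1.   ] F [-0.   0.7 -1.9] open 0.053 grip 52.8
shift mm to target [-2.3  0.1 53. ]
```

```bash
python3 -m handwheel '[{"tx":-1,"ty":0,"tz":8,"roll":0},{"tx":0,"ty":0,"tz":14,"roll":0},{"tx":0,"ty":0,"tz":12,"roll":0},{"tx":0,"ty":0,"tz":8,"roll":0},{"tx":0,"ty":0,"tz":5,"roll":0},{"tx":0,"ty":0,"tz":2,"roll":0},{"tx":0,"ty":0,"tz":0,"roll":0},{"tx":0,"ty":0,"tz":0,"roll":0},{"tx":0,"ty":0,"tz":0,"roll":0}]'
echo;python3 w.py .6315 .0676 .044
```

```text
t: 12.23
tool_pos: [0.632, 0.0675, 0.0491]
tool_rot: [0.001, 3.14, -0.0]
contact_force: [-0.2, -0.3, -1.8]
opening: 0.0528
grip_force: 52.8

t 12.23 pos [0.632  0.0675 0.0491] yaw of y err deg -0.05 tilt [ 0.001 -0.    -1.   ] F [-0.2 -0.3 -1.8] open 0.0528 grip 52.8
shift mm to target [0.5 0.1 5.1]
```

```bash
python3 -m handwheel '[{"tx":0,"ty":0,"tz":1.5,"roll":0},{"tx":0,"ty":0,"tz":1,"roll":0},{"tx":0,"ty":0,"tz":1,"roll":0},{"tx":0,"ty":0,"tz":1,"roll":0},{"tx":0,"ty":0,"tz":0,"roll":0},{"tx":0,"ty":0,"tz":0,"roll":0}]'
python3 -m handwheel '[{"tx":0,"ty":0,"tz":1,"roll":0},{"tx":0,"ty":0,"tz":0,"roll":0},{"tx":0,"ty":0,"tz":0,"roll":0}]'
```

```text
t: 12.73
tool_pos: [0.6315, 0.0675, 0.044]
tool_rot: [0.001, 3.141, -0.0]
contact_force: [0.6, -0.5, 0.4]
opening: 0.0525
grip_force: 52.9
t: 12.98
tool_pos: [0.6316, 0.0675, 0.0441]
tool_rot: [0.001, 3.141, -0.0]
contact_force: [-3.2, 0.4, 4.7]
opening: 0.0526
grip_force: 53.4
```

Seated. I'll release it and go to white.

```bash
python3 -m handwheel '[{"tx":0,"ty":0,"tz":-0.5,"roll":0},{"tx":0,"ty":0,"tz":0,"roll":0},{"tx":0,"ty":0,"tz":0,"roll":0},{"tx":0,"ty":0,"tz":0,"roll":0},{"tx":0,"ty":0,"tz":0,"roll":0},{"tx":0,"ty":0,"tz":-5,"roll":0},{"tx":0,"ty":0,"tz":-15,"roll":0},{"tx":0,"ty":0,"tz":-25,"roll":0},{"tx":0,"ty":0,"tz":-25,"roll":0},{"tx":0,"ty":0,"tz":-25,"roll":0},{"tx":0,"ty":0,"tz":-5,"roll":0},{"tx":0,"ty":0,"tz":0,"roll":0}]' 80
python3 -m handwheel '[{"tx":24.2,"ty":-17.8,"tz":0,"roll":0},{"tx":24.2,"ty":-17.8,"tz":0,"roll":0},{"tx":24.2,"ty":-17.8,"tz":0,"roll":0},{"tx":24.2,"ty":-17.8,"tz":0,"roll":0},{"tx":24.2,"ty":-17.8,"tz":0,"roll":0},{"tx":24.2,"ty":-17.8,"tz":0,"roll":0},{"tx":24.2,"ty":-17.8,"tz":0,"roll":0},{"tx":24.2,"ty":-17.8,"tz":0,"roll":0},{"tx":0,"ty":0,"tz":0,"roll":0},{"tx":0,"ty":0,"tz":0,"roll":0},{"tx":0,"ty":0,"tz":0,"roll":0},{"tx":0,"ty":0,"tz":0,"roll":0}]'
echo;python3 w.py .4375 -.0755 .026
python3 - <<'E'
from m import *
for n in("top","side"):
    p,dd=optics.get_image(n); P=cloud(n,dd).reshape(-1,3)
    if n=="side": cv2.imwrite("pics/p2.png",cv2.resize(p[140:340,200:440,::-1],(480,400)))
    Q=P[np.isfinite(P).all(1)]; m=(np.hypot(Q[:,0]-.630,Q[:,1]-.0676)<.05)&(Q[:,2]>.062)&(Q[:,2]<.085)
    Q=Q[m]; (x,y),r=cv2.minEnclosingCircle(Q[:,:2].astype(np.float32)); print(n,len(Q),x,y,r,Q[:,2].max())
E
```

```text
t: 13.98
tool_pos: [0.6336, 0.0675, 0.1477]
tool_rot: [0.001, 3.134, -0.0]
contact_force: [0.3, 0.3, -0.0]
opening: 0.0803
grip_force: 0.0
t: 14.98
tool_pos: [0.438, -0.0743, 0.1429]
tool_rot: [-0.0, -3.141, -0.001]
contact_force: [-0.7, -0.1, 0.8]
opening: 0.0801
grip_force: 0.0

t 14.98 pos [ 0.438  -0.0743  0.1429] yaw of y err deg -0.0 tilt [-0.001  0.    -1.   ] F [-0.7 -0.1  0.8] open 0.0801 grip 0.0
shift mm to target [  0.4  -1.3 116.9]
top 283 0.631164014339447 0.06688842177391052 0.027179619297385216 0.08478149307261851
side 371 0.6325753927230835 0.06321791559457779 0.02721688337624073 0.084984765742313
```

View pics/p2.png

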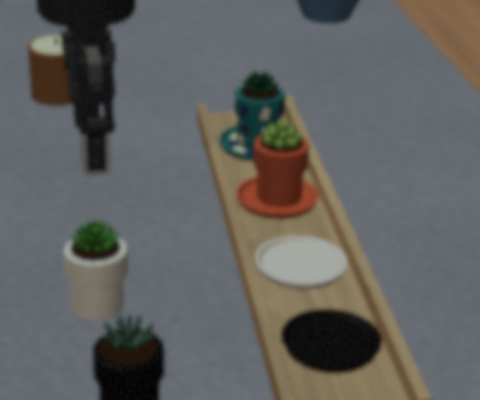

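The clay pot is upright and centred (crop, about (280,180)), and teal is unchanged. Next is white.

```bash
python3 -m handwheel '[{"tx":1,"ty":-1.2,"tz":20,"roll":0},{"tx":0,"ty":0,"tz":24,"roll":0},{"tx":0,"ty":0,"tz":24,"roll":0},{"tx":0,"ty":0,"tz":24,"roll":0},{"tx":0,"ty":0,"tz":17,"roll":0},{"tx":0,"ty":0,"tz":8,"roll":0},{"tx":0,"ty":0,"tz":0,"roll":0},{"tx":0,"ty":0,"tz":0,"roll":0},{"tx":0,"ty":0,"tz":0,"roll":0}]'
python3 -m handwheel '[{"tx":0,"ty":0,"tz":0,"roll":0},{"tx":0,"ty":0,"tz":0,"roll":0},{"tx":0,"ty":0,"tz":0,"roll":0},{"tx":0,"ty":0,"tz":0,"roll":0},{"tx":0,"ty":0,"tz":0,"roll":0},{"tx":0,"ty":0,"tz":0,"roll":0},{"tx":0,"ty":0,"tz":0,"roll":0},{"tx":0,"ty":0,"tz":0,"roll":0}]' 40 50
echo;python3 w.py .624 -.0573 .043
```

```text
t: 15.83
tool_pos: [0.438, -0.0762, 0.0277]
tool_rot: [0.001, 3.139, -0.001]
contact_force: [-0.2, -0.9, -0.4]
opening: 0.0801
grip_force: 0.0
t: 16.5
tool_pos: [0.438, -0.0762, 0.0279]
tool_rot: [0.002, 3.139, -0.001]
contact_force: [0.4, 1.2, 5.3]
opening: 0.0529
grip_force: 52.8

t 16.5 pos [ 0.438  -0.0762  0.0279] yaw of y err deg -0.06 tilt [ 0.003 -0.001 -1.   ] F [0.4 1.2 5.3] open 0.0529 grip 52.8
shift mm to target [-186.1   19.1  -14.6]
```

```bash
python3 -m handwheel '[{"tx":0,"ty":0,"tz":-8,"roll":0},{"tx":0,"ty":0,"tz":-16,"roll":0},{"tx":0,"ty":0,"tz":-20,"roll":0},{"tx":0,"ty":0,"tz":-20,"roll":0},{"tx":0,"ty":0,"tz":-8,"roll":0},{"tx":-14,"ty":1,"tz":0,"roll":0},{"tx":-26,"ty":3,"tz":0,"roll":0},{"tx":-32,"ty":4,"tz":0,"roll":0},{"tx":-32,"ty":4,"tz":0,"roll":0},{"tx":-32,"ty":4,"tz":0,"roll":0},{"tx":-30,"ty":2,"tz":0,"roll":0},{"tx":-19.5,"ty":1,"tz":0,"roll":0}]'
python3 -m handwheel '[{"tx":0,"ty":0,"tz":0,"roll":0},{"tx":0,"ty":0,"tz":0,"roll":0},{"tx":0,"ty":0,"tz":0,"roll":0},{"tx":0,"ty":0,"tz":8,"roll":0},{"tx":0,"ty":0,"tz":14,"roll":0},{"tx":0,"ty":0,"tz":12,"roll":0},{"tx":0,"ty":0,"tz":8,"roll":0},{"tx":0,"ty":0,"tz":5,"roll":0},{"tx":0,"ty":0,"tz":2,"roll":0},{"tx":0,"ty":0,"tz":0,"roll":0},{"tx":0,"ty":0,"tz":0,"roll":0},{"tx":0,"ty":0,"tz":0,"roll":0}]'
echo;python3 w.py .6237 -.0573 .045
```

```text
t: 17.5
tool_pos: [0.624, -0.0566, 0.0974]
tool_rot: [-0.0, -3.141, -0.0]
contact_force: [-0.8, -0.2, -1.5]
opening: 0.0525
grip_force: 52.7
t: 18.5
tool_pos: [0.6228, -0.0572, 0.0501]
tool_rot: [0.001, 3.14, -0.0]
contact_force: [0.5, 0.9, -1.5]
opening: 0.053
grip_force: 52.7

t 18.5 pos [ 0.6228 -0.0572  0.0501] yaw of y err deg -0.05 tilt [ 0.001 -0.    -1.   ] F [ 0.5  0.9 -1.5] open 0.053 grip 52.7
shift mm to target [-0.9 -0.1  5.1]
```

```bash
python3 -m handwheel '[{"tx":-1,"ty":0,"tz":1.5,"roll":0},{"tx":0,"ty":0,"tz":1,"roll":0},{"tx":0,"ty":0,"tz":1,"roll":0},{"tx":0,"ty":0,"tz":1,"roll":0},{"tx":0,"ty":0,"tz":0,"roll":0},{"tx":0,"ty":0,"tz":0,"roll":0}]'
python3 -m handwheel '[{"tx":0,"ty":0,"tz":1,"roll":0},{"tx":0,"ty":0,"tz":0,"roll":0},{"tx":0,"ty":0,"tz":0,"roll":0}]'
```

```text
t: 19.0
tool_pos: [0.6233, -0.0571, 0.045]
tool_rot: [0.001, 3.141, -0.0]
contact_force: [-0.4, 0.4, -0.4]
opening: 0.0527
grip_force: 52.9
t: 19.25
tool_pos: [0.6234, -0.0571, 0.045]
tool_rot: [0.001, 3.141, -0.0]
contact_force: [-3.6, 0.6, 5.0]
opening: 0.0527
grip_force: 53.3
```

Seated. I'll release it and go to black.

```bash
python3 -m handwheel '[{"tx":0,"ty":0,"tz":-0.5,"roll":0},{"tx":0,"ty":0,"tz":0,"roll":0},{"tx":0,"ty":0,"tz":0,"roll":0},{"tx":0,"ty":0,"tz":0,"roll":0},{"tx":0,"ty":0,"tz":0,"roll":0},{"tx":0,"ty":0,"tz":-5,"roll":0},{"tx":0,"ty":0,"tz":-15,"roll":0},{"tx":0,"ty":0,"tz":-25,"roll":0},{"tx":0,"ty":0,"tz":-25,"roll":0},{"tx":0,"ty":0,"tz":-25,"roll":0},{"tx":0,"ty":0,"tz":-5,"roll":0},{"tx":0,"ty":0,"tz":0,"roll":0}]' 80
python3 -m handwheel '[{"tx":21.8,"ty":-20.4,"tz":0,"roll":0},{"tx":21.8,"ty":-20.4,"tz":0,"roll":0},{"tx":21.8,"ty":-20.4,"tz":0,"roll":0},{"tx":21.8,"ty":-20.4,"tz":0,"roll":0},{"tx":21.8,"ty":-20.4,"tz":0,"roll":0},{"tx":21.8,"ty":-20.4,"tz":0,"roll":0},{"tx":21.8,"ty":-20.4,"tz":0,"roll":0},{"tx":21.8,"ty":-20.4,"tz":0,"roll":0},{"tx":0,"ty":0,"tz":0,"roll":0},{"tx":0,"ty":0,"tz":0,"roll":0},{"tx":0,"ty":0,"tz":0,"roll":0},{"tx":0,"ty":0,"tz":0,"roll":0}]'
echo;python3 w.py .449 -.22 .026
python3 - <<'E'
from m import *
for n in("top","side"):
    p,dd=optics.get_image(n); P=cloud(n,dd).reshape(-1,3)
    if n=="side": cv2.imwrite("pics/p3.png",cv2.resize(p[140:360,200:440,::-1],(480,440)))
    Q=P[np.isfinite(P).all(1)]; m=(np.hypot(Q[:,0]-.623,Q[:,1]+.0573)<.05)&(Q[:,2]>.062)&(Q[:,2]<.085)
    Q=Q[m]; (x,y),r=cv2.minEnclosingCircle(Q[:,:2].astype(np.float32)); print(n,len(Q),x,y,r,Q[:,2].max())
E
```

```text
t: 20.25
tool_pos: [0.625, -0.0574, 0.1476]
tool_rot: [0.001, 3.136, -0.002]
contact_force: [-0.0, -0.5, -0.4]
opening: 0.08
grip_force: 0.0
t: 21.25
tool_pos: [0.4488, -0.2193, 0.1435]
tool_rot: [0.0, -3.141, -0.002]
contact_force: [0.5, 0.3, -0.1]
opening: 0.0801
grip_force: 0.0

t 21.25 pos [ 0.4488 -0.2193  0.1435] yaw of y err deg 0.01 tilt [-0.001  0.001 -1.   ] F [ 0.5  0.3 -0.1] open 0.0801 grip 0.0
shift mm to target [ -0.3  -0.8 117.5]
top 315 0.6222245097160339 -0.05757711082696915 0.02725028060376644 0.08498126336906453
side 476 0.623072624206543 -0.059969913214445114 0.028078986331820488 0.08493816944994298
```

View pics/p3.png

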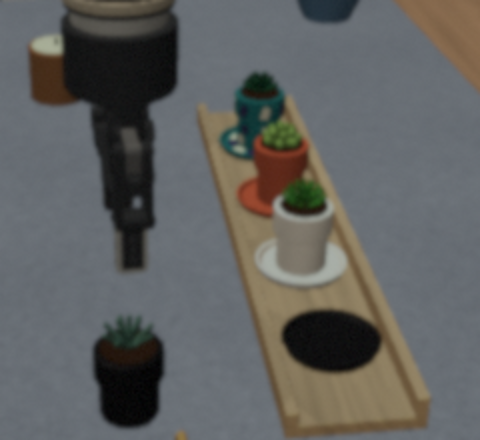

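The white pot is upright and centred (crop, about (302,235)). Next is black.

```bash
python3 -m handwheel '[{"tx":0,"ty":-0.7,"tz":20,"roll":0},{"tx":0,"ty":0,"tz":24,"roll":0},{"tx":0,"ty":0,"tz":24,"roll":0},{"tx":0,"ty":0,"tz":24,"roll":0},{"tx":0,"ty":0,"tz":17,"roll":0},{"tx":0,"ty":0,"tz":8,"roll":0},{"tx":0,"ty":0,"tz":0,"roll":0},{"tx":0,"ty":0,"tz":0,"roll":0},{"tx":0,"ty":0,"tz":0,"roll":0}]'
python3 -m handwheel '[{"tx":0,"ty":0,"tz":0,"roll":0},{"tx":0,"ty":0,"tz":0,"roll":0},{"tx":0,"ty":0,"tz":0,"roll":0},{"tx":0,"ty":0,"tz":0,"roll":0},{"tx":0,"ty":0,"tz":0,"roll":0},{"tx":0,"ty":0,"tz":0,"roll":0},{"tx":0,"ty":0,"tz":0,"roll":0},{"tx":0,"ty":0,"tz":0,"roll":0}]' 40 50
echo;python3 w.py .6195 -.1785 .045
```

```text
t: 22.1
tool_pos: [0.4498, -0.2213, 0.0288]
tool_rot: [0.001, 3.14, -0.002]
contact_force: [0.5, -0.3, 1.0]
opening: 0.0799
grip_force: 0.0
t: 22.77
tool_pos: [0.4498, -0.2215, 0.029]
tool_rot: [0.002, 3.139, -0.002]
contact_force: [0.5, 1.5, 6.0]
opening: 0.0529
grip_force: 52.8

t 22.77 pos [ 0.4498 -0.2215  0.029 ] yaw of y err deg -0.06 tilt [ 0.003 -0.001 -1.   ] F [0.5 1.5 6. ] open 0.0529 grip 52.8
shift mm to target [-169.7   43.2  -15.7]
```

```bash
python3 -m handwheel '[{"tx":0,"ty":0,"tz":-8,"roll":0},{"tx":0,"ty":0,"tz":-16,"roll":0},{"tx":0,"ty":0,"tz":-20,"roll":0},{"tx":0,"ty":0,"tz":-20,"roll":0},{"tx":0,"ty":0,"tz":-8,"roll":0},{"tx":-12,"ty":3,"tz":0,"roll":0},{"tx":-24,"ty":6,"tz":0,"roll":0},{"tx":-29,"ty":7.5,"tz":0,"roll":0},{"tx":-29,"ty":7.5,"tz":0,"roll":0},{"tx":-29,"ty":7.5,"tz":0,"roll":0},{"tx":-28,"ty":7,"tz":0,"roll":0},{"tx":-18.5,"ty":4,"tz":0,"roll":0}]'
python3 -m handwheel '[{"tx":0,"ty":0,"tz":0,"roll":0},{"tx":0,"ty":0,"tz":0,"roll":0},{"tx":0,"ty":0,"tz":0,"roll":0},{"tx":0,"ty":0,"tz":8,"roll":0},{"tx":0,"ty":0,"tz":14,"roll":0},{"tx":0,"ty":0,"tz":12,"roll":0},{"tx":0,"ty":0,"tz":8,"roll":0},{"tx":0,"ty":0,"tz":5,"roll":0},{"tx":0,"ty":0,"tz":2,"roll":0},{"tx":0,"ty":0,"tz":0,"roll":0},{"tx":0,"ty":0,"tz":0,"roll":0},{"tx":0,"ty":0,"tz":0,"roll":0}]'
echo;python3 w.py .6195 -.179 .046
```

```text
t: 23.77
tool_pos: [0.6201, -0.1768, 0.0972]
tool_rot: [0.001, -3.14, -0.002]
contact_force: [-0.9, 0.2, -1.6]
opening: 0.0525
grip_force: 52.7
t: 24.77
tool_pos: [0.6188, -0.1787, 0.0512]
tool_rot: [0.001, 3.14, -0.001]
contact_force: [-0.3, 0.0, -0.8]
opening: 0.0527
grip_force: 52.7

t 24.77 pos [ 0.6188 -0.1787  0.0512] yaw of y err deg -0.05 tilt [ 0.001 -0.001 -1.   ] F [-0.3  0.  -0.8] open 0.0527 grip 52.7
shift mm to target [-0.7 -0.3  5.2]
```

```bash
python3 -m handwheel '[{"tx":-0.7,"ty":0,"tz":1.5,"roll":0},{"tx":0,"ty":0,"tz":1,"roll":0},{"tx":0,"ty":0,"tz":1,"roll":0},{"tx":0,"ty":0,"tz":1,"roll":0},{"tx":0,"ty":0,"tz":0,"roll":0},{"tx":0,"ty":0,"tz":0,"roll":0}]'
python3 -m handwheel '[{"tx":0,"ty":0,"tz":1,"roll":0},{"tx":0,"ty":0,"tz":0,"roll":0},{"tx":0,"ty":0,"tz":0,"roll":0}]'
```

```text
t: 25.27
tool_pos: [0.619, -0.1785, 0.046]
tool_rot: [0.001, 3.141, -0.0]
contact_force: [-0.7, 0.9, 0.2]
opening: 0.0527
grip_force: 52.9
t: 25.52
tool_pos: [0.6191, -0.1785, 0.046]
tool_rot: [0.001, 3.142, -0.0]
contact_force: [-3.3, 0.7, 4.1]
opening: 0.0528
grip_force: 53.4
```

Seated. I'll release, rise, pull back toward the robot and check everything.

```bash
python3 -m handwheel '[{"tx":0,"ty":0,"tz":-0.5,"roll":0},{"tx":0,"ty":0,"tz":0,"roll":0},{"tx":0,"ty":0,"tz":0,"roll":0},{"tx":0,"ty":0,"tz":0,"roll":0},{"tx":0,"ty":0,"tz":0,"roll":0},{"tx":0,"ty":0,"tz":-5,"roll":0},{"tx":0,"ty":0,"tz":-15,"roll":0},{"tx":0,"ty":0,"tz":-25,"roll":0},{"tx":0,"ty":0,"tz":-25,"roll":0},{"tx":0,"ty":0,"tz":-30,"roll":0},{"tx":0,"ty":0,"tz":-30,"roll":0},{"tx":0,"ty":0,"tz":0,"roll":0}]' 80
python3 -m handwheel '[{"tx":22,"ty":0,"tz":0,"roll":0},{"tx":22,"ty":0,"tz":0,"roll":0},{"tx":22,"ty":0,"tz":0,"roll":0},{"tx":22,"ty":0,"tz":0,"roll":0},{"tx":22,"ty":0,"tz":0,"roll":0},{"tx":22,"ty":0,"tz":0,"roll":0},{"tx":22,"ty":0,"tz":0,"roll":0},{"tx":22,"ty":0,"tz":0,"roll":0},{"tx":0,"ty":0,"tz":0,"roll":0},{"tx":0,"ty":0,"tz":0,"roll":0},{"tx":0,"ty":0,"tz":0,"roll":0},{"tx":0,"ty":0,"tz":0,"roll":0}]'
python3 - <<'E'
from m import *
S=dict(teal=(.635,.191),clay=(.6302,.0676),white=(.623,-.0573),black=(.6185,-.1785))
im=[]
for n in("top","side"):
    p,dd=optics.get_image(n); P=cloud(n,dd).reshape(-1,3); Q0=P[np.isfinite(P).all(1)]
    im.append(p[150:350,120:520,::-1] if n=="top" else p[140:380,160:440,::-1])
    for k,c in S.items():
        Q=Q0[(np.hypot(*(Q0[:,:2]-c).T)<.045)&(Q0[:,2]>.062)&(Q0[:,2]<.085)]
        if len(Q)<20: print(n,k,len(Q)); continue
        (x,y),r=cv2.minEnclosingCircle(Q[:,:2].astype(np.float32)); print(n,k,"offset mm",round((x-c[0])*1e3,1),round((y-c[1])*1e3,1),round(r,4))
cv2.imwrite("pics/f.png",cv2.hconcat([cv2.resize(im[0],(440,300)),cv2.resize(im[1],(350,300))]))
E
```

```text
t: 26.52
tool_pos: [0.6229, -0.1801, 0.1857]
tool_rot: [0.001, 3.128, -0.009]
contact_force: [1.3, 0.0, 0.0]
opening: 0.0797
grip_force: 0.0
t: 27.52
tool_pos: [0.4437, -0.1785, 0.1761]
tool_rot: [0.001, 3.14, -0.001]
contact_force: [-0.5, -0.0, -1.4]
opening: 0.0797
grip_force: 0.0
top teal offset mm 0.1 -2.0 0.0283
top clay offset mm 0.9 -1.3 0.0278
top white offset mm -0.8 -0.4 0.0272
top black offset mm -0.7 -0.1 0.0275
side teal offset mm -0.4 -4.6 0.0308
side clay offset mm 1.0 -2.6 0.0285
side white offset mm 1.6 -3.7 0.0287
side black offset mm 0.6 -1.9 0.0281
```

View pics/f.png

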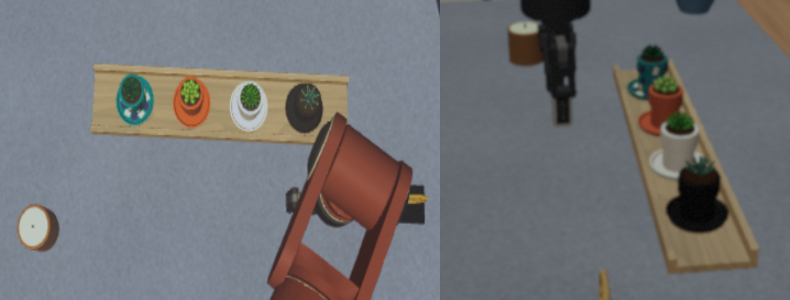

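All four pots stand upright in their matching saucers (top crop, about (133,95), (191,97), (249,100) and (307,103)), within about 2 mm of centre in the top view. The candle and sculpture are where they were, so I'm handing in.

```bash
python3 -c "
from station import ctrl
print(ctrl.finish_job())"
```

```text
the job is handed in; nothing more can be done
None
```

The job is handed in: all four pots stand upright on their matching saucers, within about 2 mm of centre in the top view, moved in the order asked in about 28 s, with the candle and sculpture left in place.

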